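# Latch the tile crib gate

### The arm

A 6-joint arm with a two-finger parallel gripper is mounted at the origin on the work surface. World frame = base frame: x ahead of the robot, y to its left, z up, the work surface at z = 0. Lengths are in m, angles in rad, forces in N, time in s.
With the tool pointing down it reaches from about 0.425 to 0.95 m from the base axis. Payload 3.5 kg.
Tool frame: the origin (TCP) lies between the finger pads; the fingertips stand 14 mm ahead of it and the grasp point (between the pads) lies 5 mm behind it (ctrl.tip_extent is the distance from the TCP to the fingertips, in m); x points along the fingers, z is the direction in which the jaws open and shut, and the axes are right-handed (so a half turn about x gives the same grasp; the last joint's range is limited). The gripper opens to 85 mm and grips with 20 to 120 N. Pads are 22 mm wide; open, the fingers measure 114 mm over their backs; the gripper's body (76 mm by 85 mm) begins 54 mm behind the grasp point. The pads swing forward as they close: fully open they stand 13 mm farther back than shut.
Start: joints at [-1.441, 0.286, 1.577, -0, 1.279, -0.15], TCP at [0.186, -0.649, 0.245] pointing down, gripper open.
Joint ranges: [-2.77, 2.77], [-0.9, 2.22], [0.21, 2.48], [-1.53, 4.67], [0.24, 2.81], [-2.84, 2.84]. Speed limits (rad/s): [2.79, 2.79, 3.14, 3.14, 3.14, 3.14].

### API

Orientations are given as a unit quaternion [x, y, z, w].
In Python, from plant import ctrl gives the robot as it stands.
- The arm moves only by the tool move_arm, never from a script. Its argument "commands" is one flat list of numbers, 4 for each row, row after row: the shift along the tool's x, y, z in units of 25 mm (1.0 is 25 mm), then the turn about the tool's x in units of 5 degrees (1.0 is 5 degrees). A call has 1 to 20 rows; each row shifts and turns the commanded pose from where the row before left it, along the tool's axes as they then stand; what a row does not reach is not made up. A row lasts 1/8 s, in which the tool goes at most 62.5 mm and 10.7 degrees, less where a joint would pass 70% of its speed; a pose out of reach is approached as far as the arm can. A call is refused whole if a number of a shift passes 1 or a number of a turn 1, either way. A call with a gripper value outside its range is refused whole. "jaw" is the finger opening in mm, from 0 to 85.4, set as the call begins (left out, the last holds). The fingers move at their own pace and stop on an object; "force" is the grip in N (left out, the last holds). Time passes only in rows, so rows that do not move let the fingers close. It gives the time, the measured TCP pose, the force and the opening at its end, in the units of the state.
- ctrl.get_state(): the state, without advancing time (a new reading comes with each control period).
- ctrl.read_camera(name): name is "scene" or "top" or "wrist"; returns the picture (384x512x3 uint8, red, green, blue); there is no depth.
- ctrl.get_calibration(name): a dict with "camera_matrix" (3x3 intrinsics, pixels), "camera_from_world" (4x4, takes a point from world to camera coordinates); the wrist camera has in their place "mount" (4x4, takes a point from camera to tool coordinates, whose origin is the TCP and whose axes are the tool frame's). Camera axes: x right, y down, z forward; pixel columns grow to the right and rows downward; lengths in m; the calibration is good to about 2 mm. A picture is of the moment at which its call begins: read the wrist's pose just before it. get_calibration takes no time and is no camera call.
- ctrl.sign_off(): hands the job in, once; it reports no verdict.
The state is a dict: "time": time; "qpos": joint angles; "dq": joint speeds; "joint_efforts": joint torques, N m; "eef_pos": TCP position; "tcp_rot": TCP orientation; "contact_force": force on the tool from outside, world axes, zero at the start; "wrist_torque": the same for the moment, N m; "opening": opening from 0.0 (shut) to 1.0 (fully open).
Only numpy, scipy, OpenCV 4.12 (cv2) and the standard library are available. Lean on these libraries where they do the work, as an engineer would, in place of code of your own. Each camera call takes 0.05 s, during which the arm holds its last target.

### The job

Close and latch the gate of the wooden tile crib: while the gate still stands well open, lift the brass latch bar by its wooden tab so that it clears the brass catch, then swing the gate home against its sprung buffer, pressing gently, and let the bar drop fully down behind the catch lip so that the gate stays shut. Let go at the end, and leave the tiles, jar, paddle and other things on the ledge where they are.

Things in the scene. Friction and masses are not known exactly. Their poses are not given: they have to be found in the camera images.
- crib: open-topped wooden tile crib, fixed to the ledge. Origin on the ledge under the middle of the shut gate; x points into the crib (away from the robot), y left along the shut gate, z up. Shut, the gate's mid-plane is at x = 0, between the hinge post (y = +106 mm, 123 mm high) and the catch post (y = -147 mm). Crib walls (x = 61 to 187 mm) are 85 mm high.
- hinge (a point): point on the vertical hinge axis of the gate, at crib x = 0, y = +90 mm, z = 105 mm.
- gate (a joint): angle of the slatted wooden gate (180 mm wide, 14 mm thick, top edge 112 mm above the ledge) in rad: 0 nominally shut, positive swung open, free end towards the robot (clockwise seen from above). It stays where it is left (light friction). Latched, it rests somewhere between -0.08 and 0.1, as the catch is set.
- bar (a joint): angle of the brass latch bar on the gate in rad: 0 level and fully down (on its stop), positive free end raised, at most 0.7. It falls by its own weight (0.2 kg). It is 10 mm thick (square to the gate), 18 mm high; its tip is 215 mm from the hinge axis, past the gate's free edge.
- pivot (a point): pivot of the latch bar on the gate's front (robot side) face: 45 mm from the hinge axis along the gate, 105 mm above the ledge, on the bar's middle line, 18 mm in front of the gate's mid-plane; the pivot's axis is square to the gate.
- tab (a point): grasp point on the upright light-wood tab on the bar, 90 mm from the pivot along the bar and 45 mm above its middle line. The tab is 12 mm thick square to the gate, 24 mm wide along the bar; it ends 23 mm above this point, the bar's top is 36 mm below it. Grip it from above across the 12 mm; it turns between the pads as the bar rises, and moving it swings the gate too.
- post: dark wooden catch post, 115 mm high, fixed; origin under its middle at crib x = 0, y = -147 mm, 10 mm above the ledge. It carries the brass catch and the sprung buffer on one slotted plate, screwed fast anywhere within 16 mm in or out (crib x) of nominal, so the shut position must be felt. Pressing the post, catch or buffer with more than 15 N damages it.
- lip (a point): nominal middle of the top edge of the catch lip, at crib x = -32, y = -114, z = 114 mm; the true lip is up to 16 mm nearer or farther along crib x. The lip is square-edged, 14 mm thick (crib x), 12 mm wide and stands 18 mm above the underside of the lowered bar: the bar must be raised 0.14 rad or more to pass over it. A lowered bar strikes its front and the gate cannot shut.
- buffer_tip (a point): nominal tip of the rubber buffer that meets a brass plate on the gate's free edge 204 mm from the hinge axis; shifts with the lip. It yields 2 N per mm and stops dead after 4.5 mm. The bar can drop behind the lip once it is pressed about 2 mm (4 N there, 7 N at the tab) and is then held against the lip. Let back while only part way down, the bar jams: keep pressing until it is down.
- petal0: honey-glazed petal tile, 64 x 28 x 12 mm, lying in the crib; origin under its middle.
- petal1: as petal0.
- petal2: as petal0.
- petal3: as petal0.
- diamond: black glazed diamond tile, 50 mm square, 14 mm thick, lying near the catch post; origin under its middle.
- jar: copper tally jar, 76 mm across, 100 mm high, standing on the ledge; origin under its middle.
- paddle: wooden setting paddle, 240 mm long, 14 mm thick, lying on the ledge; origin under its middle.

How it is judged:
On the way, in this order (a step that is already met when the one before it is completed fails the run):
1. the bar is raised high enough to pass over the catch while the gate still stands well open (value of joint bar above 0.11 rad and value of joint gate above 0.2 rad), for 0.05 s.
2. the gate is swung to the catch with the bar still raised (value of joint gate below 0.12 rad and value of joint bar above 0.08 rad).
At the end, for the whole second after the job is handed in: The gate is shut (angle below 0.12 rad) with the bar fully down (below 0.04 rad) behind the catch lip, held there by the buffer (the catch and buffer feel more than 2 N), both at rest and let go (value of joint gate below 0.12 rad and value of joint bar below 0.04 rad and velocity of joint gate between -0.05 and 0.05 rad/s and velocity of joint bar between -0.05 and 0.05 rad/s and contact force between post and anything else above 2 N); the robot touches nothing.
It fails at once if the catch post, its catch or its buffer is pressed with more than 15 N (contact force between post and anything else above 15 N).
It fails at once if a petal tile, the diamond, the jar or the paddle is moved more than 15 mm (distance of any of petal0, petal1, petal2, petal3, diamond, jar, paddle from where it was at the start of the episode above 0.015 m).
It fails at once if the jar is tipped (angle between jar's own z axis and vertical above 0.3 rad).
It also fails if it takes over 67 s, if anything falls off the work surface, if the arm or the gripper's body presses on something with over 40 N, if the wrist force passes 120 N, or if a joint passes its speed limit or range.

## Working session

There is one attempt and no reset: what is moved stays moved. The work goes in short steps, Python scripts to look and compute and a tool call to move; the robot and the scene stay as the last step left them, time stands still between calls to the robot, and variables do not carry over. Pictures are saved under pics/ and viewed, and the job is handed in when it is done.

Besides the shell and the picture viewer there is one more tool, called after ">>>" by a JSON object that holds its "name" and its "arguments". move_arm: Moves the arm, as the interface text tells. Its arguments: {"type":"object","properties":{"commands":{"type":"array"},"jaw":{"type":"number"},"force":{"type":"number"}},"required":["commands"]}

```bash
ls; mkdir -p pics
python3 - <<'E'
from plant import ctrl
import cv2,numpy as np
np.set_printoptions(precision=4,suppress=True)
for n in ["scene","top","wrist"]:
    s=ctrl.get_state()
    im=ctrl.read_camera(n); cv2.imwrite(f"pics/{n}0.png",im[:,:,::-1])
    print(n,ctrl.get_calibration(n))
print(s)
E
```

```text
pics
scene {'camera_matrix': array([[380.2491,   0.    , 257.3897],
       [  0.    , 380.2491, 193.4865],
       [  0.    ,   0.    ,   1.    ]]), 'camera_from_world': array([[-0.6801,  0.733 ,  0.0078,  0.3823],
       [ 0.6148,  0.5762, -0.5385, -0.2739],
       [-0.3992, -0.3615, -0.8426,  1.3545],
       [ 0.    ,  0.    ,  0.    ,  1.    ]])}
top {'camera_matrix': array([[376.4496,   0.    , 254.7382],
       [  0.    , 376.4496, 195.2384],
       [  0.    ,   0.    ,   1.    ]]), 'camera_from_world': array([[-0.0106, -0.9999, -0.0097, -0.017 ],
       [-0.9941,  0.0116, -0.1081,  0.5855],
       [ 0.1082,  0.0085, -0.9941,  1.1076],
       [ 0.    ,  0.    ,  0.    ,  1.    ]])}
wrist {'camera_matrix': array([[325.3588,   0.    , 259.3972],
       [  0.    , 325.3588, 192.522 ],
       [  0.    ,   0.    ,   1.    ]]), 'mount': array([[-0.0004, -0.2802,  0.9599, -0.1279],
       [-0.    , -0.9599, -0.2802,  0.0714],
       [ 1.    , -0.0001,  0.0004,  0.0015],
       [ 0.    ,  0.    ,  0.    ,  1.    ]])}
{'time': 0.1, 'qpos': array([-1.441 ,  0.2871,  1.578 ,  0.    ,  1.2786, -0.15  ]), 'dq': array([ 0.0007, -0.0011, -0.0024,  0.0005,  0.0012,  0.0012]), 'joint_efforts': array([  0.0007, -40.7297, -29.37  ,  -0.0002,   0.0034,   0.    ]), 'eef_pos': array([ 0.1864, -0.6482,  0.2441]), 'tcp_rot': array([ 0.4259,  0.5654, -0.4248,  0.5643]), 'contact_force': array([ 1.2221,  0.1742, -0.0482]), 'wrist_torque': array([ 0.0218, -0.0007,  0.0205]), 'opening': 0.9973809565653615}
```

View pics/scene0.png

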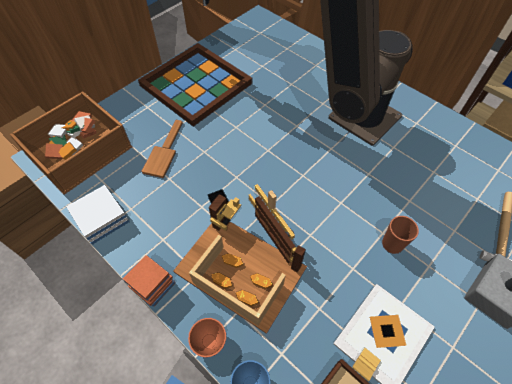

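View pics/top0.png

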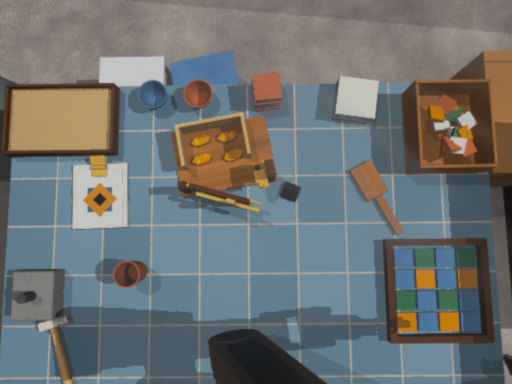

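View pics/wrist0.png

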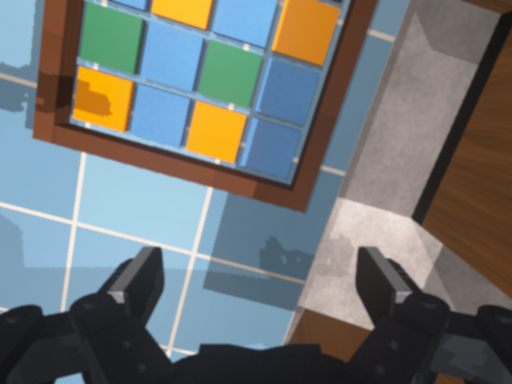

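Run:
```python
import cv2
a=cv2.imread("pics/top0.png")[105:220,160:310]; cv2.imwrite("pics/top0z.png",cv2.resize(a,None,fx=5,fy=5,interpolation=cv2.INTER_CUBIC))
a=cv2.imread("pics/scene0.png")[175:335,165:325]; cv2.imwrite("pics/scene0z.png",cv2.resize(a,None,fx=3.75,fy=3.75,interpolation=cv2.INTER_CUBIC))
```

```text
(no output)
```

View pics/top0z.png

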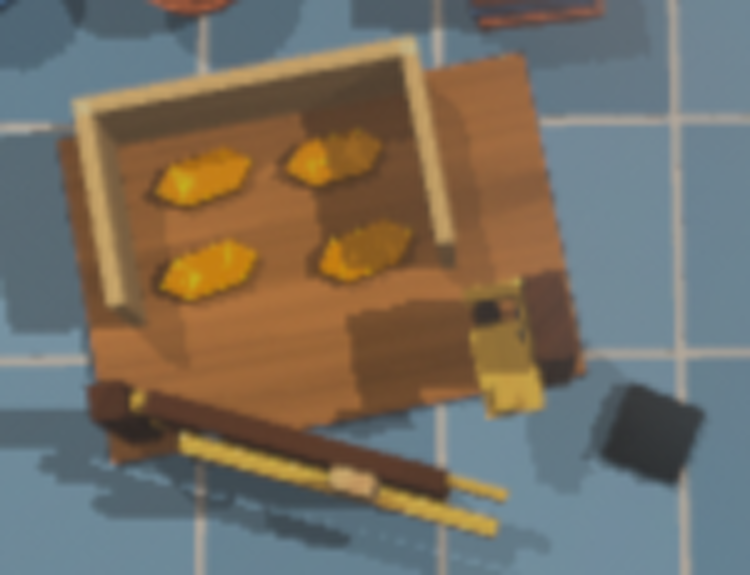

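View pics/scene0z.png

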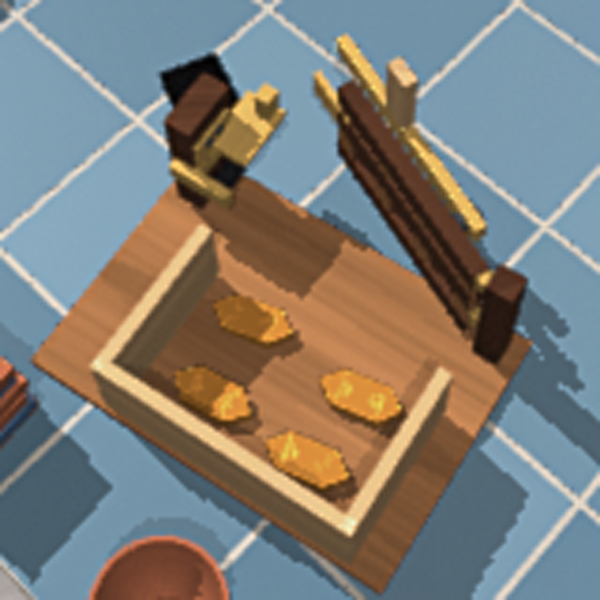

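```bash
cat > h.py <<'E'
from plant import ctrl
import numpy as np,cv2
from scipy.spatial.transform import Rotation as R
from scipy.optimize import least_squares
np.set_printoptions(precision=4,suppress=True)
cal={n:ctrl.get_calibration(n) for n in("scene","top","wrist")}
def proj(n,P,s=None):
    P=np.asarray(P,float)
    if n=="wrist":
        T=np.eye(4);T[:3,:3]=R.from_quat(s["tcp_rot"]).as_matrix();T[:3,3]=s["eef_pos"]
        M=np.linalg.inv(T@cal[n]["mount"])
    else: M=cal[n]["camera_from_world"]
    c=M[:3,:3]@P+M[:3,3]; k=cal[n]["camera_matrix"]@c
    return k[:2]/k[2]
def cw(p,q):
    c,s=np.cos(p[2]),np.sin(p[2]); return np.array([p[0]+c*q[0]-s*q[1],p[1]+s*q[0]+c*q[1],q[2]])
def gatept(g,al,nn,z):  # crib coords; al along the gate from hinge, nn in front of mid-plane
    return np.array([-al*np.sin(g)-nn*np.cos(g), .09-al*np.cos(g)+nn*np.sin(g), z])
def barpt(g,b,u,v,nn=.018): # u along bar from pivot, v above middle line
    return gatept(g,.045+u*np.cos(b)-v*np.sin(b),nn,.105+u*np.sin(b)+v*np.cos(b))
E
cat > fit.py <<'E'
from h import *
T=lambda x,y:((x+.5)/5-.5+160,(y+.5)/5-.5+105)
S=lambda x,y:((x+.5)/3.75-.5+165,(y+.5)/3.75-.5+175)
def model(k,q):
    X,Y,yw,g,wl,wr=q
    c={'BL':(.187,wl,.085),'BR':(.187,-wr,.085),'FL':(.061,wl,.085),'FR':(.061,-wr,.085),'FRm':(.061,-wr+.004,.085),
     'hp':(0,.106,.123)}
    if k in c: p=c[k]
    elif k=='tab': p=gatept(g,.135,.018,.173)
    elif k=='tip': p=gatept(g,.215,.018,.114)
    return cw(q,p)
obs=[("top",'BL',T(75,102)),("top",'BR',T(415,38)),("top",'FL',T(108,308)),("top",'FR',T(455,246)),("top",'hp',T(110,396)),("top",'tab',T(354,477)),("top",'tip',T(496,527)),
("scene",'BL',S(350,533)),("scene",'BR',S(92,368)),("scene",'FR',S(203,227)),("scene",'FL',S(452,374)),("scene",'hp',S(506,286)),("scene",'tab',S(402,69)),("scene",'tip',S(344,42))]
f=lambda q:np.concatenate([proj(n,model(k,q))-np.array(o) for n,k,o in obs])
r=least_squares(f,[.55,.1,.2,.4,.09,.09],x_scale=[.1,.1,.1,.1,.1,.1],loss='soft_l1')
print(r.x)
for o,e in zip(obs,f(r.x).reshape(-1,2)): print(o[0],o[1],e)
q=r.x
print('tab',cw(q,barpt(q[3],0,.09,.045)),'lip',cw(q,(-.032,-.114,.114)),'hinge',cw(q,(0,.09,.105)))
for n,sc,of in(("top",5,(160,105)),("scene",3.75,(165,175))):
    for x in(-.016,0,.016):
        print(n,x,(np.array([proj(n,cw(q,(-.032+x+dx,-.114+dy,.114))) for dx in(-.007,.007) for dy in(-.006,.006)])-of+.5)*sc-.5)
E
python3 fit.py
```

```text
[0.6256 0.0786 0.173  0.4471 0.103  0.1006]
top BL [-0.6964 -0.4917]
top BR [-0.8446 -0.1333]
top FL [-0.4022 -0.3146]
top FR [-1.123  -0.5892]
top hp [-1.1291  0.8947]
top tab [-0.89    0.6359]
top tip [-0.1068  0.0158]
scene BL [-0.6764  0.4813]
scene BR [-0.3529 -0.829 ]
scene FR [-0.1368 -1.2818]
scene FL [-0.3685 -0.266 ]
scene hp [-0.092  -1.4112]
scene tab [-0.2802  0.164 ]
scene tip [-1.1365 -1.9294]
tab [0.5563 0.0422 0.15  ] lip [ 0.6137 -0.0392  0.114 ] hinge [0.6101 0.1673 0.105 ]
top -0.016 [[519.5762 424.6705]
 [498.5883 428.5665]
 [514.9706 400.4042]
 [494.0121 404.2918]]
top 0 [[514.3137 396.9432]
 [493.3594 400.8296]
 [509.723  372.7559]
 [488.7981 376.6339]]
top 0.016 [[509.0683 369.3062]
 [488.1475 373.183 ]
 [504.4925 345.1975]
 [483.601  349.0661]]
scene -0.016 [[271.6698  71.3826]
 [285.2726  79.0084]
 [260.6954  85.0029]
 [274.3457  92.7215]]
scene 0 [[259.1165  86.9624]
 [272.7736  94.6944]
 [247.9861 100.7763]
 [261.6908 108.6031]]
scene 0.016 [[246.3848 102.7637]
 [260.0963 110.6042]
 [235.0951 116.7753]
 [248.8544 124.7127]]
```

```bash
cat >> h.py <<'E'
Q=np.array([0.6256,0.0786,0.173]); G0=0.4471
def plan(target,g,rows=None,Q=Q):
    s=ctrl.get_state(); M=R.from_quat(s["tcp_rot"]).as_matrix()
    n=gatept(g,0,1,0)-gatept(g,0,0,0); yw=Q[2]
    n=np.array([np.cos(yw)*n[0]-np.sin(yw)*n[1],np.sin(yw)*n[0]+np.cos(yw)*n[1],0])
    l=M.T@n; a=np.arctan2(-l[1],l[2])  # Rx(a) z=(0,-sin a,cos a)
    a=(a+np.pi/2)%np.pi-np.pi/2
    print("t",s["time"],"pos",s["eef_pos"],"down",M[:,0],"delta(units)",M.T@(np.array(target)-s["eef_pos"])/.025,"turn(5deg)",np.degrees(a)/5, "q6",s["qpos"][5],"F",s["contact_force"],"op",s["opening"])
    return s,M,a
E
python3 - <<'E'
from h import *
t=cw(Q,barpt(G0,0,.09,.045))
s,M,a=plan([t[0],t[1],.245],G0); print(M,s["qpos"])
E
```

```text
t 0.15 pos [ 0.1864 -0.6482  0.2442] down [-0.0003  0.0019 -1.    ] delta(units) [  0.0161  21.8467 -22.4562] turn(5deg) -11.652521798902423 q6 -0.1500187790352886 F [ 0.6471 -0.8044 -0.3426] op 1.0022190283509065
[[-0.0003  0.9611  0.2762]
 [ 0.0019  0.2762 -0.9611]
 [-1.      0.0003 -0.0019]] [-1.441   0.287   1.5779 -0.      1.2786 -0.15  ]
```

>>> {"name": "move_arm", "arguments": {"commands": [0,0.95,-0.975,0,0,0.95,-0.975,0,0,0.95,-0.975,0,0,0.95,-0.975,0,0,0.95,-0.975,0,0,0.95,-0.975,0,0,0.95,-0.975,0,0,0.95,-0.975,0,0,0.95,-0.975,0,0,0.95,-0.975,0,0,0.95,-0.975,0,0,0.95,-0.975,0,0,0.95,-0.975,0,0,0.95,-0.975,0,0,0.95,-0.975,0,0,0.95,-0.975,0,0,0.95,-0.975,0,0,0.95,-0.975,0,0,0.9,-0.9,0,0,0,0,0]}}

```text
time: 2.65
eef_pos: [0.4918, -0.0797, 0.245]
tcp_rot: [0.424, 0.566, -0.425, 0.565]
contact_force: [-0.2, -0.2, -0.3]
opening: 0.996
```

>>> {"name": "move_arm", "arguments": {"commands": [0,0,0,-1,0,0,0,-1,0,0,0,-1,0,0,0,-1,0,0,0,-1,0,0,0,-1,0,0,0,-1,0,0,0,-1,0,0,0,-1,0,0,0,-1,0,0,0,-1,0,0,0,-0.65,0,0,0,0]}}

```text
time: 4.28
eef_pos: [0.4911, -0.0819, 0.2451]
tcp_rot: [0.097, 0.701, -0.097, 0.7]
contact_force: [-0.9, 0.6, -0.4]
opening: 1.003
```

Run:
```python
from h import *
t=cw(Q,barpt(G0,0,.09,.045))
s,M,a=plan([t[0],t[1],.245],G0); print(s["qpos"])
im=ctrl.read_camera("wrist")[:,:,::-1].copy(); cv2.imwrite("pics/w1.png",im)
print({k:proj("wrist",cw(Q,p),s) for k,p in dict(tabtop=barpt(G0,0,.09,.068),tip=barpt(G0,0,.17,.009),lip=(-.032,-.114,.114),hp=(0,.106,.123)).items()})
```

```text
t 4.275 pos [ 0.4911 -0.0819  0.2451] down [-0.0006 -0.0002 -1.    ] delta(units) [0.002  5.4861 1.1545] turn(5deg) -0.021746277089365988 q6 -0.09310394610271193 F [-0.9034  0.5976 -0.4014] op 1.0033510246727022
[-0.3692 -0.111   2.0028 -0.0004  1.2503 -0.0931]
{'tabtop': array([311.8801, -34.0628]), 'tip': array([295.6522, 114.6791]), 'lip': array([398.0902,  91.2192]), 'hp': array([ 329.7623, -312.4395])}
```

View pics/w1.png

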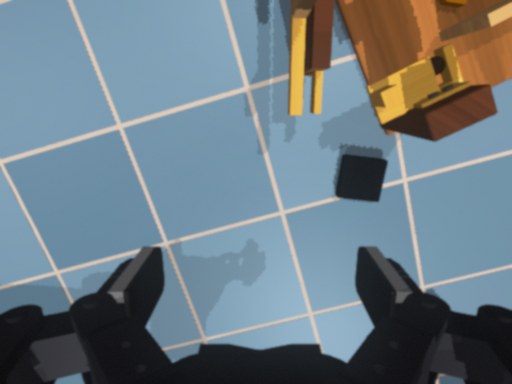

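>>> {"name": "move_arm", "arguments": {"commands": [0,0.9,0.4,0,0,0.9,0.4,0,0,0.8,0.35,0,0,0,0,0,0,0,0,0]}}

```text
time: 4.95
eef_pos: [0.5364, -0.0269, 0.2451]
tcp_rot: [0.097, 0.701, -0.097, 0.7]
contact_force: [-0.4, -0.9, -0.4]
opening: 0.999
```

Run:
```python
from h import *
t=cw(Q,barpt(G0,0,.09,.045))
s,M,a=plan([t[0],t[1],.245],G0); print(s["qpos"])
im=ctrl.read_camera("wrist")[:,:,::-1].copy(); cv2.imwrite("pics/w2.png",im)
print({k:proj("wrist",cw(Q,p),s) for k,p in dict(tabtop=barpt(G0,0,.09,.068),tip=barpt(G0,0,.17,.009),lip=(-.032,-.114,.114),lipf=(-.039,-.114,.114),hp=(0,.106,.123)).items()})
for al in(.123,.147):
  for nn in (.012,.024): print(proj("wrist",cw(Q,gatept(G0,al,nn,.173)),s))
```

```text
t 4.95 pos [ 0.5364 -0.0269  0.2451] down [-0.0007 -0.0003 -1.    ] delta(units) [0.0036 2.8727 0.0139] turn(5deg) -0.008220201086976164 q6 0.03617348451467938 F [-0.403  -0.8564 -0.377 ] op 0.9991120759366274
[-0.2388 -0.0182  1.9149 -0.0005  1.2455  0.0362]
{'tabtop': array([258.4109,  94.1821]), 'tip': array([258.808 , 195.3252]), 'lip': array([353.5024, 175.0894]), 'lipf': array([345.4982, 178.6952]), 'hp': array([ 276.5658, -162.2708])}
[268.7566  72.4904]
[248.      72.5074]
[268.462  115.1077]
[248.4237 115.1222]
```

View pics/w2.png

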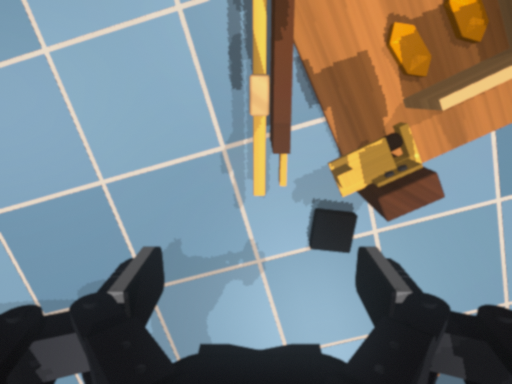

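Run:
```python
from h import *
im=cv2.imread("pics/w2.png")[110:235,300:460]
cv2.imwrite("pics/w2z.png",cv2.resize(im,None,fx=4.8,fy=4.8,interpolation=cv2.INTER_CUBIC))
s=ctrl.get_state()
for x in(-.016,-.008,0):
  print(x,[((proj("wrist",cw(Q,(-.032+x+dx,-.114+dy,.114)),s)-(300,110)+.5)*4.8-.5).round() for dx,dy in((-.007,-.006),(-.007,.006),(.007,.006),(.007,-.006))])
```

```text
-0.016 [array([146., 400.]), array([120., 340.]), array([196., 305.]), array([222., 366.])]
-0.008 [array([189., 381.]), array([163., 320.]), array([240., 285.]), array([266., 347.])]
0 [array([233., 362.]), array([207., 300.]), array([284., 265.]), array([310., 327.])]
```

View pics/w2z.png

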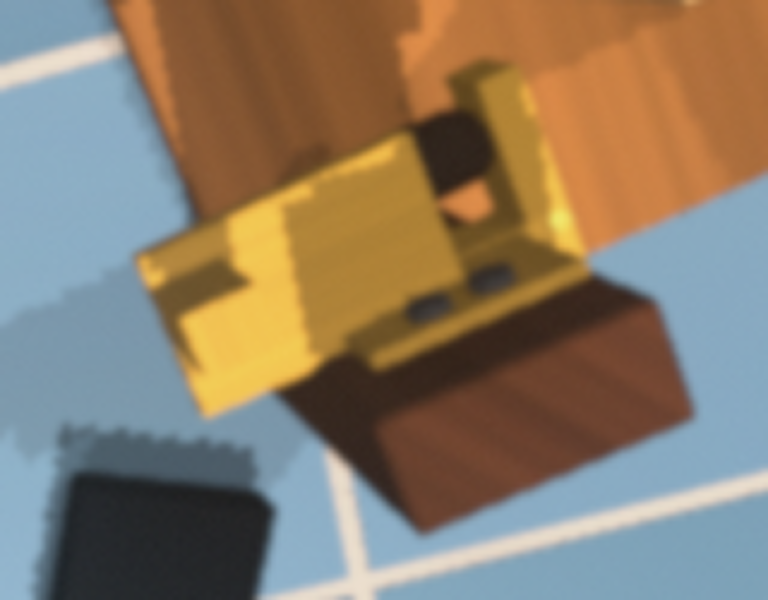

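>>> {"name": "move_arm", "arguments": {"commands": [0,0.9,0.03,0,0,0.9,0.03,0,0,0.9,0,0,0,0.17,0,0,0.8,0,0,0,0.8,0,0,0,0,0,0,0,0,0,0,0], "jaw": 45, "force": 20}}

```text
time: 6.0
eef_pos: [0.5576, 0.0419, 0.205]
tcp_rot: [0.097, 0.701, -0.097, 0.7]
contact_force: [1.0, -0.7, 0.6]
opening: 0.53
```

Run:
```python
from h import *
t=cw(Q,barpt(G0,0,.09,.045))
s,M,a=plan([t[0],t[1],.145],G0); print(s["qpos"])
im=ctrl.read_camera("wrist")[:,:,::-1].copy(); cv2.imwrite("pics/w3.png",im)
for al in(.123,.147):
  for nn in (.012,.024): print(proj("wrist",cw(Q,gatept(G0,al,nn,.173)),s))
```

```text
t 6.0 pos [0.5576 0.0419 0.205 ] down [-0.0007 -0.     -1.    ] delta(units) [ 2.3987 -0.0045 -0.0543] turn(5deg) -0.008518956053813687 q6 0.16849945972548408 F [ 0.9965 -0.7122  0.5711] op 0.5301029088119046
[-0.1064  0.0698  1.9011 -0.0001  1.1714  0.1685]
[266.3863 213.4943]
[243.3896 213.506 ]
[266.153  255.1563]
[244.0338 255.1653]
```

View pics/w3.png

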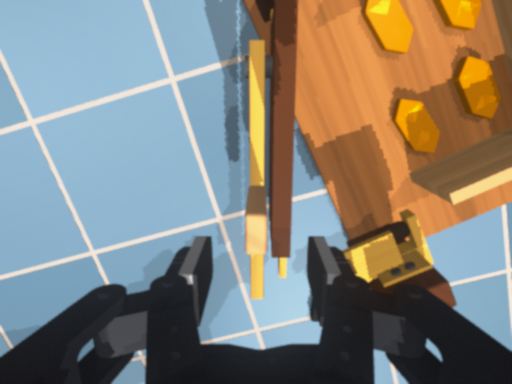

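>>> {"name": "move_arm", "arguments": {"commands": [0.8,0,0,0,0.8,0,0,0,0.8,0,0,0,0,0,0,0,0,0,0,0]}}

```text
time: 6.68
eef_pos: [0.558, 0.0423, 0.1456]
tcp_rot: [0.097, 0.7, -0.097, 0.701]
contact_force: [1.4, -0.0, 0.4]
opening: 0.525
```

>>> {"name": "move_arm", "arguments": {"commands": [0,0,0,0,0,0,0,0,0,0,0,0,0,0,0,0,0,0,0,0,0,0,0,0], "jaw": 0, "force": 20}}

```text
time: 7.42
eef_pos: [0.558, 0.0423, 0.1462]
tcp_rot: [0.096, 0.7, -0.097, 0.701]
contact_force: [-2.6, 0.0, 6.4]
opening: 0.135
```

Run:
```python
from h import *
t=cw(Q,barpt(G0,0,.09,.045))
s,M,a=plan([t[0],t[1],.145],G0); print(s["qpos"])
im=ctrl.read_camera("wrist")[:,:,::-1].copy(); cv2.imwrite("pics/w4.png",im)
# tcp path for raising: bar 0->b, with gate g
t0=cw(Q,barpt(G0,0,.09,.045))
for b in(.1,.2,.25,.3): print(b,M.T@(cw(Q,barpt(G0,b,.09,.045))-t0)/.025)
```

```text
t 7.425 pos [0.558  0.0423 0.1462] down [ 0.0005 -0.0002 -1.    ] delta(units) [ 0.0486 -0.0244 -0.0646] turn(5deg) 0.004123018153799638 q6 0.16824250631539578 F [-2.6437  0.0103  6.3714] op 0.13535473539050233
[-0.1056  0.1376  1.9435 -0.0001  1.06    0.1682]
0.1 [-0.3504  0.1977  0.0003]
0.2 [-0.6793  0.4293  0.0005]
0.25 [-0.8347  0.5572  0.0007]
0.3 [-0.9835  0.6927  0.0008]
```

View pics/w4.png

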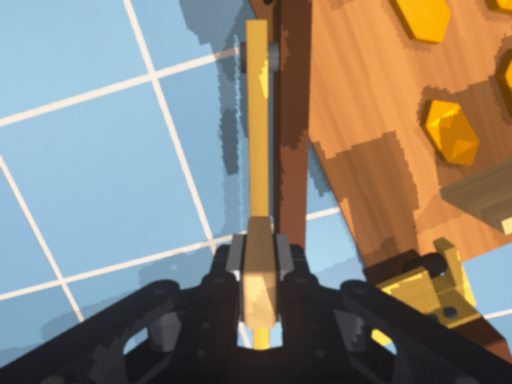

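>>> {"name": "move_arm", "arguments": {"commands": [-0.18,0.1,0,0,-0.17,0.1,0,0,-0.17,0.11,0,0,-0.16,0.12,0,0,-0.16,0.13,0,0,0,0,0,0,0,0,0,0]}}

```text
time: 8.35
eef_pos: [0.5614, 0.0565, 0.1663]
tcp_rot: [0.097, 0.701, -0.096, 0.7]
contact_force: [-2.6, 2.9, -2.8]
opening: 0.14
```

Run:
```python
from h import *
t=cw(Q,barpt(G0,0.25,.09,.045))
s,M,a=plan(t-[0,0,.005],G0); print(s["qpos"])
for n in("wrist","top","scene"):
  im=ctrl.read_camera(n)[:,:,::-1].copy(); cv2.imwrite(f"pics/{n}5.png",im)
a=cv2.imread("pics/scene5.png")[175:335,165:325]; b=cv2.imread("pics/top5.png")[105:225,160:310]
cv2.imwrite("pics/c5.png",np.hstack([cv2.resize(a,(400,400)),cv2.resize(b,(400,400))]))
```

```text
t 8.35 pos [0.5614 0.0565 0.1663] down [-0.0002  0.0017 -1.    ] delta(units) [ 0.0167 -0.0521 -0.0438] turn(5deg) -0.0016068591312770881 q6 0.19326055611050572 F [-2.6473  2.8867 -2.8411] op 0.13964654382859695
[-0.0801  0.1233  1.9189  0.0019  1.0997  0.1933]
```

View pics/wrist5.png

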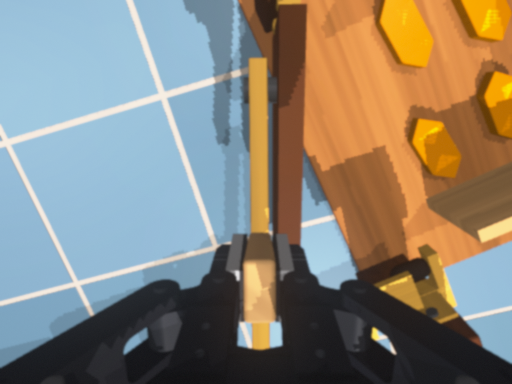

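View pics/c5.png

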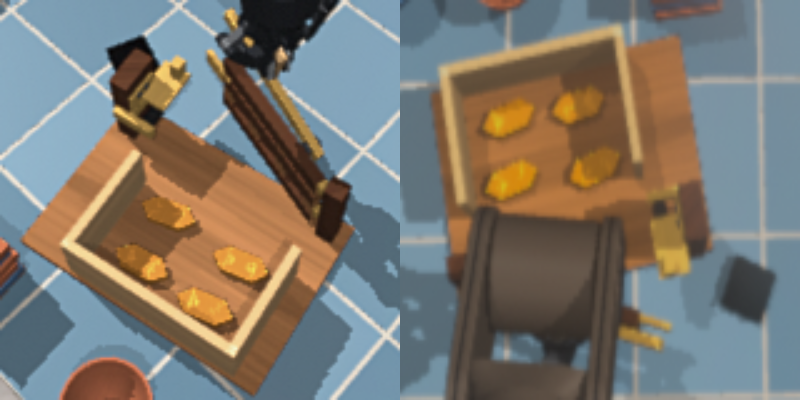

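```bash
cat >> h.py <<'E'
def rows(gs,bs,s=None,off=0):
    "tool-frame rows following gate angles gs, bar angles bs (first = now); chord in the tool frame before the turn"
    out=[]
    for i in range(len(gs)-1):
        d=cw(Q,barpt(gs[i+1],bs[i+1],.09,.045))-cw(Q,barpt(gs[i],bs[i],.09,.045))
        # tool: x=-zw, z axis = -n(g) rotated?, use ideal frame
        g=gs[i]; n=gatept(g,0,1,0)-gatept(g,0,0,0); yw=Q[2]
        z=np.array([np.cos(yw)*n[0]-np.sin(yw)*n[1],np.sin(yw)*n[0]+np.cos(yw)*n[1],0])
        M=R.from_quat(ctrl.get_state()["tcp_rot"]).as_matrix()
        if z@M[:,2]<0: z=-z
        x=np.array([0,0,-1.]); y=np.cross(z,x)
        out.append(np.r_[np.array([x,y,z])@d/.025,np.degrees(gs[i+1]-gs[i])/5])
    return np.array(out)
E
python3 - <<'E'
from h import *
gs=np.linspace(.447,.15,9); r=rows(gs,[.25]*9); print(r.round(3))
E
```

```text
[[ 0.    -0.023  0.18  -0.425]
 [ 0.    -0.023  0.18  -0.425]
 [ 0.    -0.023  0.18  -0.425]
 [ 0.    -0.023  0.18  -0.425]
 [ 0.    -0.023  0.18  -0.425]
 [ 0.    -0.023  0.18  -0.425]
 [ 0.    -0.023  0.18  -0.425]
 [ 0.    -0.023  0.18  -0.425]]
```

>>> {"name": "move_arm", "arguments": {"commands": [0,-0.023,0.18,-0.425,0,-0.023,0.18,-0.425,0,-0.023,0.18,-0.425,0,-0.023,0.18,-0.425,0,-0.023,0.18,-0.425,0,-0.023,0.18,-0.425,0,-0.023,0.18,-0.425,0,-0.023,0.18,-0.425,0,0,0,0,0,0,0,0]}}

```text
time: 9.75
eef_pos: [0.5963, 0.0469, 0.1661]
tcp_rot: [-0.007, 0.707, 0.009, 0.707]
contact_force: [-1.3, 4.3, -4.3]
opening: 0.14
```

Run:
```python
from h import *
g=.15
t=cw(Q,barpt(g,0.25,.09,.045))
s,M,a=plan(t-[0,0,.005],g); print("F tool",M.T@s["contact_force"])
for n in("wrist","scene"):
  im=ctrl.read_camera(n)[:,:,::-1].copy(); cv2.imwrite(f"pics/{n}6.png",im)
a=cv2.imread("pics/scene6.png")[175:295,185:325]; b=cv2.imread("pics/wrist6.png")
cv2.imwrite("pics/c6.png",np.hstack([cv2.resize(a,(400,343)),cv2.resize(b,(400,343))]))
```

```text
t 9.75 pos [0.5963 0.0469 0.1661] down [-0.0003  0.002  -1.    ] delta(units) [ 0.0079 -0.0427 -0.0582] turn(5deg) -0.006469476052281824 q6 -0.11518733101543512 F [-1.3464  4.2913 -4.3206] op 0.13974759934844175
F tool [ 4.3295  4.3118 -1.2489]
```

View pics/c6.png

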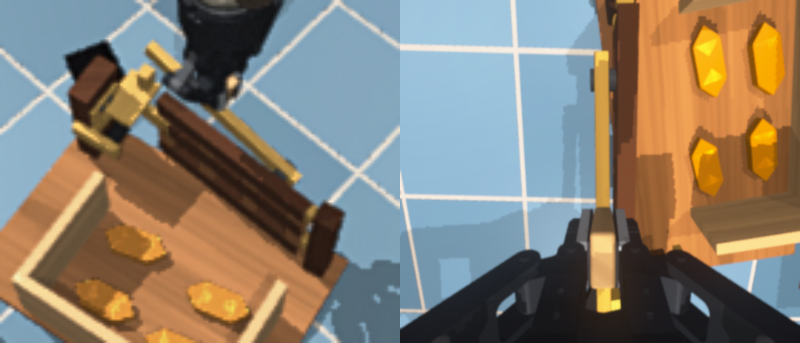

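>>> {"name": "move_arm", "arguments": {"commands": [0,-0.006,0.049,-0.115,0,-0.006,0.049,-0.115,0,-0.006,0.049,-0.115,0,0,0,0]}}

```text
time: 10.35
eef_pos: [0.5999, 0.0465, 0.1661]
tcp_rot: [-0.018, 0.707, 0.019, 0.707]
contact_force: [-3.0, 3.7, -4.6]
opening: 0.138
```

>>> {"name": "move_arm", "arguments": {"commands": [0,-0.006,0.049,-0.115,0,-0.006,0.049,-0.115,0,0,0,0]}}

```text
time: 10.72
eef_pos: [0.6023, 0.0464, 0.166]
tcp_rot: [-0.025, 0.707, 0.026, 0.706]
contact_force: [-2.3, 4.9, -3.8]
opening: 0.139
```

>>> {"name": "move_arm", "arguments": {"commands": [0,-0.006,0.049,-0.115,0,0,0,0]}}

```text
time: 10.98
eef_pos: [0.6036, 0.0463, 0.166]
tcp_rot: [-0.028, 0.707, 0.03, 0.706]
contact_force: [-3.2, 4.4, -4.2]
opening: 0.14
```

Run:
```python
from h import *
g=.09
t=cw(Q,barpt(g,0.25,.09,.045))
s,M,a=plan(t-[0,0,.005],g); print("F tool",M.T@s["contact_force"])
```

```text
t 10.975 pos [0.6036 0.0463 0.166 ] down [-0.0007  0.0019 -1.    ] delta(units) [ 0.0061 -0.0415 -0.0576] turn(5deg) -0.005285858612289635 q6 -0.1751017092664034 F [-3.2158  4.407  -4.1987] op 0.1398389626282647
F tool [ 4.2093  4.649  -2.839 ]
```

>>> {"name": "move_arm", "arguments": {"commands": [0,-0.006,0.049,-0.115,0,0,0,0]}}

```text
time: 11.22
eef_pos: [0.6048, 0.0462, 0.166]
tcp_rot: [-0.032, 0.707, 0.033, 0.706]
contact_force: [-2.9, 3.7, -4.5]
opening: 0.138
```

>>> {"name": "move_arm", "arguments": {"commands": [0,-0.006,0.049,-0.115,0,0,0,0]}}

```text
time: 11.48
eef_pos: [0.606, 0.0462, 0.166]
tcp_rot: [-0.036, 0.706, 0.037, 0.706]
contact_force: [-2.8, 3.3, -4.4]
opening: 0.137
```

Run:
```python
from h import *
g=.07
t=cw(Q,barpt(g,0.25,.09,.045))
s,M,a=plan(t-[0,0,.005],g); print("F tool",M.T@s["contact_force"])
im=ctrl.read_camera("scene")[:,:,::-1]; cv2.imwrite("pics/s7.png",cv2.resize(im[180:260,190:300],(800,582),interpolation=cv2.INTER_CUBIC))
```

```text
t 11.475 pos [0.606  0.0462 0.166 ] down [-0.0008  0.0018 -1.    ] delta(units) [ 0.007  -0.0416 -0.0579] turn(5deg) -0.003838761844807563 q6 -0.1949350784662079 F [-2.808   3.2664 -4.4269] op 0.13731023556997146
F tool [ 4.4351  3.5288 -2.4556]
```

View pics/s7.png

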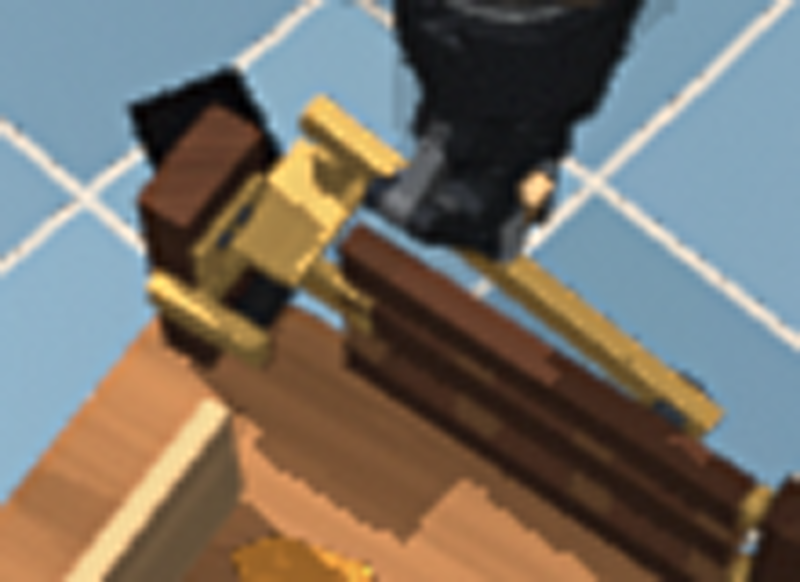

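>>> {"name": "move_arm", "arguments": {"commands": [0,-0.006,0.049,-0.115,0,0,0,0]}}

```text
time: 11.78
eef_pos: [0.6072, 0.0461, 0.166]
tcp_rot: [-0.039, 0.706, 0.04, 0.706]
contact_force: [-2.6, 4.7, -4.6]
opening: 0.138
```

>>> {"name": "move_arm", "arguments": {"commands": [0,-0.006,0.049,-0.115,0,0,0,0]}}

```text
time: 12.02
eef_pos: [0.6079, 0.046, 0.1659]
tcp_rot: [-0.043, 0.707, 0.044, 0.705]
contact_force: [-4.9, 4.4, -3.4]
opening: 0.138
```

>>> {"name": "move_arm", "arguments": {"commands": [0,-0.003,0.03,-0.07,0,0,0,0]}}

```text
time: 12.28
eef_pos: [0.6083, 0.046, 0.1658]
tcp_rot: [-0.045, 0.707, 0.046, 0.704]
contact_force: [-5.7, 3.0, -3.1]
opening: 0.139
```

>>> {"name": "move_arm", "arguments": {"commands": [0,-0.003,0.03,-0.07,0,0,0,0]}}

```text
time: 12.52
eef_pos: [0.6088, 0.0459, 0.1657]
tcp_rot: [-0.047, 0.707, 0.048, 0.704]
contact_force: [-7.0, 2.3, -1.7]
opening: 0.133
```

>>> {"name": "move_arm", "arguments": {"commands": [0,-0.003,0.05,-0.07,0,0,0,0]}}

```text
time: 12.78
eef_pos: [0.6094, 0.0457, 0.1655]
tcp_rot: [-0.049, 0.708, 0.05, 0.703]
contact_force: [-10.1, 1.7, -2.7]
opening: 0.137
```

>>> {"name": "move_arm", "arguments": {"commands": [0,-0.003,0.05,-0.06,0,0,0,0,0,0,0,0]}}

```text
time: 13.15
eef_pos: [0.6099, 0.0456, 0.1654]
tcp_rot: [-0.051, 0.708, 0.052, 0.702]
contact_force: [-12.1, 1.9, -1.5]
opening: 0.143
```

Run:
```python
from h import *
g=.035
t=cw(Q,barpt(g,0.25,.09,.045))
s,M,a=plan(t-[0,0,.005],g); print("F tool",M.T@s["contact_force"], "torque", M.T@s["wrist_torque"])
```

```text
t 13.15 pos [0.6099 0.0456 0.1654] down [-0.0085  0.0006 -1.    ] delta(units) [-0.0181 -0.0232 -0.0419] turn(5deg) 0.07978428438943522 q6 -0.2359860073213615 F [-12.1287   1.8957  -1.525 ] op 0.1429912857757167
F tool [  1.6294   3.6251 -11.7145] torque [-0.087   1.1899  0.7056]
```

>>> {"name": "move_arm", "arguments": {"commands": [0.08,-0.065,0,0,0.08,-0.065,0,0,0.08,-0.06,0,0,0.08,-0.06,0,0,0,0,0,0]}}

```text
time: 13.78
eef_pos: [0.6108, 0.039, 0.1574]
tcp_rot: [-0.051, 0.708, 0.051, 0.702]
contact_force: [-11.9, 0.4, -1.3]
opening: 0.138
```

>>> {"name": "move_arm", "arguments": {"commands": [0.08,-0.055,0,0,0.08,-0.055,0,0,0,0,0,0]}}

```text
time: 14.15
eef_pos: [0.6113, 0.0362, 0.1534]
tcp_rot: [-0.051, 0.708, 0.051, 0.702]
contact_force: [-11.9, -0.3, -1.1]
opening: 0.137
```

Run:
```python
from h import *
g=.035
t=cw(Q,barpt(g,0.1,.09,.045))
s,M,a=plan(t-[0,0,.005],g); print("F tool",M.T@s["contact_force"], "torque", M.T@s["wrist_torque"])
im=ctrl.read_camera("scene")[:,:,::-1]; cv2.imwrite("pics/s8.png",cv2.resize(im[180:260,190:300],(800,582),interpolation=cv2.INTER_CUBIC))
```

```text
t 14.15 pos [0.6113 0.0362 0.1534] down [-0.0083 -0.0003 -1.    ] delta(units) [-0.0147 -0.0022 -0.045 ] turn(5deg) 0.07785503994061886 q6 -0.25019786707982933 F [-11.8976  -0.3288  -1.1479] op 0.1367429271279157
F tool [  1.2469   1.3902 -11.8106] torque [-0.042   1.2419  0.4325]
```

View pics/s8.png

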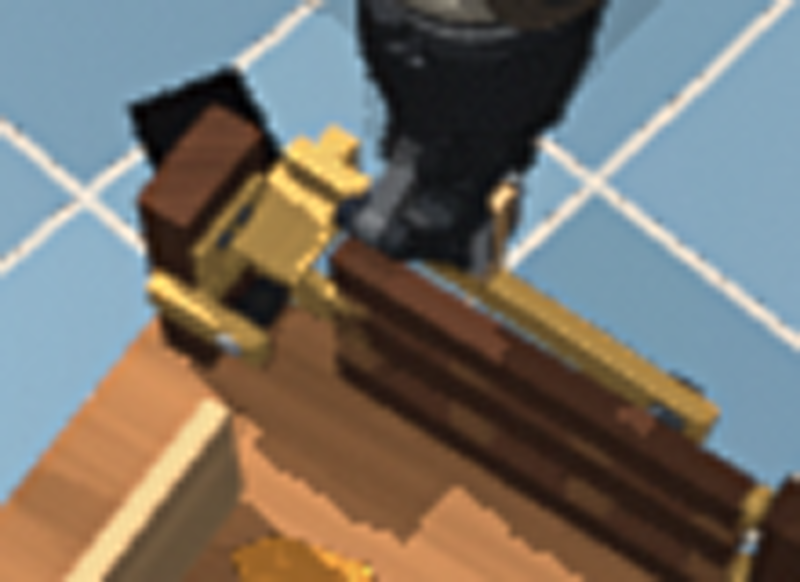

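>>> {"name": "move_arm", "arguments": {"commands": [0.08,-0.05,0,0,0.08,-0.05,0,0,0,0,0,0]}}

```text
time: 14.58
eef_pos: [0.6117, 0.0336, 0.1495]
tcp_rot: [-0.051, 0.708, 0.051, 0.702]
contact_force: [-10.8, 0.2, -1.1]
opening: 0.141
```

>>> {"name": "move_arm", "arguments": {"commands": [0.08,-0.04,0,0,0.08,-0.04,0,0,0,0,0,0]}}

```text
time: 14.95
eef_pos: [0.6123, 0.0323, 0.147]
tcp_rot: [-0.051, 0.708, 0.052, 0.703]
contact_force: [-12.7, 0.9, 4.5]
opening: 0.138
```

Run:
```python
from h import *
g=.035
t=cw(Q,barpt(g,0.0,.09,.045))
s,M,a=plan(t-[0,0,.004],g); print("F tool",M.T@s["contact_force"], "torque", M.T@s["wrist_torque"])
im=ctrl.read_camera("scene")[:,:,::-1]; cv2.imwrite("pics/s9.png",cv2.resize(im[180:260,190:300],(800,582),interpolation=cv2.INTER_CUBIC))
```

```text
t 14.95 pos [0.6123 0.0323 0.147 ] down [-0.0075  0.0006 -1.    ] delta(units) [ 0.0406 -0.0395 -0.0653] turn(5deg) 0.08418203357641546 q6 -0.25780574955940627 F [-12.7114   0.9295   4.4656] op 0.13789023685606727
F tool [ -4.3698   2.7684 -12.475 ] torque [-0.126   1.4911  0.7087]
```

View pics/s9.png

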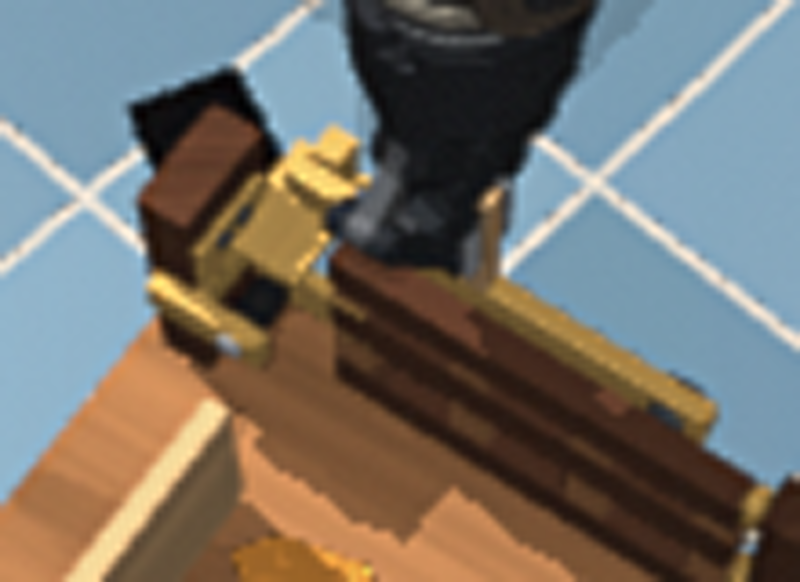

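>>> {"name": "move_arm", "arguments": {"commands": [0.05,0,0,0,0,0,0,0]}}

```text
time: 15.25
eef_pos: [0.6126, 0.0323, 0.147]
tcp_rot: [-0.051, 0.708, 0.052, 0.703]
contact_force: [-14.9, 1.3, 7.9]
opening: 0.135
```

>>> {"name": "move_arm", "arguments": {"commands": [0,0,0,0,0,0,0,0,0,0,0,0,0,0,0,0], "jaw": 30}}

```text
time: 15.75
eef_pos: [0.6152, 0.032, 0.1454]
tcp_rot: [-0.052, 0.705, 0.051, 0.706]
contact_force: [-0.0, 0.3, -0.3]
opening: 0.351
```

Run:
```python
from h import *
g=.04
t=cw(Q,barpt(g,0.0,.09,.045))
s,M,a=plan(t-[0,0,.004],g); print("F tool",M.T@s["contact_force"], "torque", M.T@s["wrist_torque"])
im=ctrl.read_camera("scene")[:,:,::-1]; im2=ctrl.read_camera("wrist")[:,:,::-1]
cv2.imwrite("pics/s10.png",np.hstack([cv2.resize(im[180:260,190:300],(440,320),interpolation=cv2.INTER_CUBIC),cv2.resize(im2,(360,320))]))
```

```text
t 15.75 pos [0.6152 0.032  0.1454] down [ 0.0012 -0.0003 -1.    ] delta(units) [-0.0238 -0.0077 -0.2047] turn(5deg) 0.1480071837029843 q6 -0.2583005328740117 F [-0.0363  0.2885 -0.2751] op 0.3511268356662074
F tool [0.275  0.2908 0.0057] torque [-0.029  -0.0601 -0.0322]
```

View pics/s10.png

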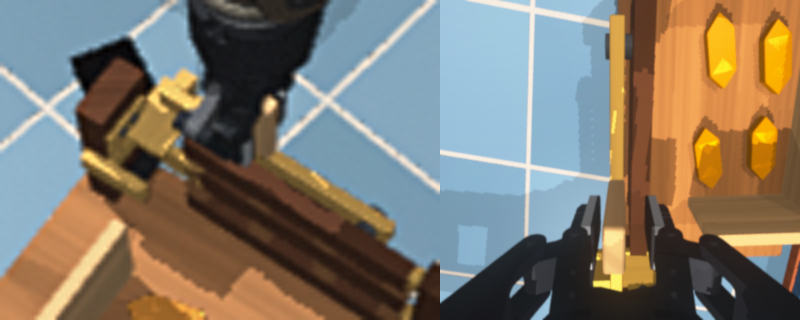

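>>> {"name": "move_arm", "arguments": {"commands": [0,0,-0.12,0,0,0,0,0,-0.8,0,0,0,-0.8,0,0,0,-0.8,0,0,0,-0.8,0,0,0,-0.8,-0.9,0,0,0,-0.9,0,0,0,-0.9,0,0,0,-0.9,0,0,0,-0.9,0,0,0,0,0,0,0,0,0,0]}}

```text
time: 17.48
eef_pos: [0.628, -0.0794, 0.2448]
tcp_rot: [-0.051, 0.705, 0.052, 0.705]
contact_force: [0.7, -0.0, -0.4]
opening: 0.356
```

Run:
```python
from h import *
s=ctrl.get_state(); print(s["contact_force"],s["eef_pos"])
im2=ctrl.read_camera("wrist")[:,:,::-1]; s=ctrl.get_state()
im=ctrl.read_camera("scene")[:,:,::-1];t=ctrl.read_camera("top")[:,:,::-1]
cv2.imwrite("pics/w11.png",im2);cv2.imwrite("pics/s11full.png",im);cv2.imwrite("pics/t11full.png",t)
cv2.imwrite("pics/s11.png",cv2.resize(im[180:260,190:300],(800,582),interpolation=cv2.INTER_CUBIC))
for g in(.02,.04,.06):
  for b in (0,.05,.12):
    print(g,b,*[((proj("scene",cw(Q,barpt(g,b,u,v)))-(190,180)+.5)*(800/110)).round() for u,v in((.17,.009),(.09,.068),(0,.009))], *[proj("wrist",cw(Q,barpt(g,b,u,v)),s).round(1) for u,v in((.17,.009),(.09,.068))])
```

```text
[ 0.6535 -0.036  -0.4123] [ 0.628  -0.0794  0.2448]
0.02 0 [286. 159.] [463. 182.] [674. 392.] [261.1 148. ] [260.8  19.6]
0.02 0.05 [286. 148.] [472. 180.] [675. 392.] [261.1 148.8] [260.8  10.5]
0.02 0.12 [288. 133.] [485. 179.] [677. 393.] [261.2 149. ] [260.8  -3.9]
0.04 0 [294. 152.] [469. 177.] [676. 390.] [255.7 147.5] [256.   18.9]
0.04 0.05 [294. 141.] [477. 176.] [677. 391.] [255.6 148.3] [256.    9.7]
0.04 0.12 [296. 126.] [490. 174.] [679. 392.] [255.4 148.4] [255.9  -4.7]
0.06 0 [301. 144.] [474. 172.] [679. 389.] [250.3 146.9] [251.1  18. ]
0.06 0.05 [302. 133.] [482. 171.] [680. 390.] [250.  147.7] [251.1   8.8]
0.06 0.12 [304. 118.] [495. 170.] [681. 391.] [249.6 147.8] [251.1  -5.6]
```

View pics/w11.png

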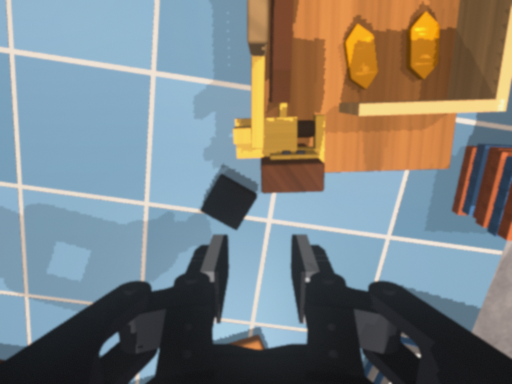

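View pics/s11.png

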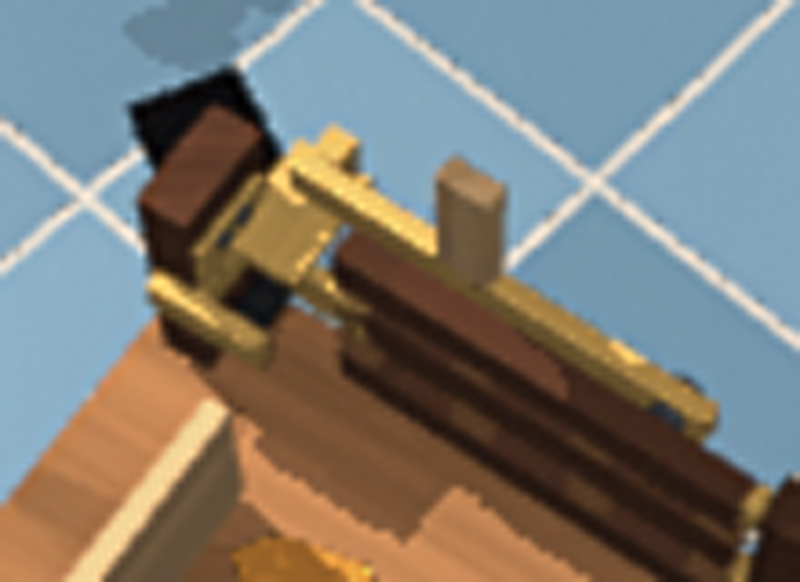

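Run:
```python
from plant import ctrl
print(ctrl.get_state()["contact_force"],ctrl.sign_off())
```

```text
the job is handed in; nothing more can be done
[ 0.344119   -0.19288487 -0.40593831] None
```

I closed and latched the gate and handed the job in at about 17.6 s of the 67 s allowed; sign-off gives no verdict.

**What I did:**
- I gripped the tab with 20 N and raised the bar to about 0.25 rad with the gate open about 0.45 rad.
- I swung the gate in until I felt the buffer, then pressed with about 9 N net at the tab. By my estimate that is about 6 N on the buffer.
- I lowered the bar onto its stop while still pressing, then let go and backed off.

**Last checks:**
- The scene and wrist pictures show the bar down behind the lip. They match a gate angle of about 0.04 rad and a bar angle of about 0.
- The wrist force is back to about zero after letting go, so the gripper is clear.
- The diamond and the tiles in view look undisturbed. I did not re-measure the jar and paddle, which the arm stayed well clear of.

The force holding the gate between catch and buffer could not be read directly. I infer it from the felt pressing and from the bar sitting behind the lip. None of the checks disagreed.

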